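# Run the tape along the clamped bracket and lock it

## Robot

A 6-joint arm with a two-finger parallel gripper is mounted at the origin on the work surface. World frame = base frame: x ahead of the robot, y to its left, z up, the work surface at z = 0. Lengths are in mm, angles in rad, forces in N, time in s.
With the tool pointing down it reaches from about 275 to 825 mm from the base axis. Payload 5.2 kg.
Tool frame: the origin (TCP) lies at the very end of the fingers, on their centre line; the grasp point (between the pads) lies 19 mm behind it; z points along the fingers, y is the direction in which the jaws open and shut (so a half turn about z gives the same grasp; the last joint's range is limited). The gripper opens to 93 mm and grips with 3 to 60 N. Pads are 15 mm wide; open, the fingers measure 128 mm over their backs; the gripper's body (75 mm by 188 mm) begins 65 mm behind the grasp point.
Start: joints at [0.935, 0.259, 1.535, -0, 1.348, -0.203], TCP at [230.657, 499.302, 218.653] pointing down, gripper open.
Joint ranges: [-3.14, 3.14], [-0.91, 2.08], [0.19, 2.58], [-1.22, 4.36], [0.22, 2.71], [-3.12, 3.12]. Speed limits (rad/s): [2.57, 2.57, 3.14, 3.14, 3.14, 3.14].

## Interface

Orientations are given as [roll, pitch, yaw] about the fixed x, y, z axes, in that order (R = Rz(yaw) Ry(pitch) Rx(roll)).
In Python, from bench import robot gives the robot as it stands. The module is installed in compiled form; this text tells all that it offers. Calls block until the motion is done:
- robot.move_ptp(position, orientation): joint-space move of the TCP to a pose.
- robot.move_linear(position, ori=None, speed=150, f_stop=None): straight line of the TCP; ori=None keeps the orientation; speed is the mean speed in mm/s. With f_stop (N) it stops when the force on the tool has changed by that much, and returns True; else False.
- robot.move_j(angles): joint-space move.
- robot.move_gripper(opening): opening from 0.0 (shut) to 1.0 (fully open); the grip force is fixed at half the most; returns when the fingers have stopped.
- robot.sleep(seconds).
- robot.inverse_kinematics(position, orientation): joint angles nearest the present ones, or None.
- robot.get_image(name): name is "scene" or "side" or "wrist"; returns a dict with "img" (420x560x3 uint8, blue, green, red), "fovy" (degrees; the focal length in pixels is half the picture's height over the tangent of half this angle, whatever the lens; pixels are square), "cx", "cy" (the principal point, pixels), "k1" (the pictures are not rectified: a ray, as slopes to the right and down, at radius r is drawn at 1 + k1 r^2 times it, then the intrinsics apply), "eye" and "orientation" of the camera in the world. Camera axes: x right, y down, z forward; pixel columns grow to the right and rows downward; lengths in mm; the calibration is good to about 2 mm. A picture is of the moment at which its call begins. There is no depth.
A pose or a line that the arm cannot do raises robot.MotionError and nothing moves.
- robot.hand_in(): hands the job in, once; it reports no verdict.
Readings, each from a call of its own:
- robot.current_t(): time.
- robot.current_qpos(): joint angles.
- robot.current_joint_vel(): joint speeds.
- robot.current_joint_efforts(): joint torques, N m.
- robot.current_tcp_pos(): TCP position.
- robot.current_eef_rot(): TCP orientation.
- robot.current_contact_force(): force on the tool from outside, world axes, zero at the start.
- robot.current_ft_torque(): the same for the moment, N m.
- robot.current_gripper_width(): opening from 0.0 (shut) to 1.0 (fully open).
Only numpy, scipy, OpenCV 4.12 (cv2) and the standard library are available. Lean on these libraries where they do the work, as an engineer would, in place of code of your own. Each camera call takes 0.05 s, during which the arm holds its last target. There are 200 camera calls.

## Task

Measure the overall length of the welded bracket clamped to the bench: hook the pocket tape's end over the outer face of the bracket's upstand, draw the case straight back along the bench beside the tongue, against the spring, until the case's mouth is a little past the tongue's end, then push the lock slide down until its brake bites firmly. Leave the tape standing there hooked, straight, drawn out and locked for reading; do not strain the hook or force the lock, and leave the other things on the bench alone.

Things in the scene. Friction and masses are not known exactly. Their poses are not given: they have to be found in the camera images.
- tape: pocket tape measure, grey case with black rubber, upright on its flat base: 62 long (x) x 32 wide x 66 high, 0.4 to 0.6 kg. Origin: underside centre; x out of the mouth, z up. Front (x=+31) and back (x=-31) are flat; it can be held front to back from above, one finger on the front above the lock slide: with the grip eased, that finger alone still holds the case back against the spring
- tape_mouth (a point): the mouth: middle of the front face at the underside of the blade, 16 above the base; same axes as the case. The blade is 25 wide and 2 thick; its spring pulls it in with 3 to 4 N
- tape_blade: the tape's blade with its steel hook. The hook is 2.5 thick, 22 wide and hangs from the blade's end down to 6 above the case's base. Origin: middle of the hook's inner face (towards the case), 12 above the base; axes as the case. Fully in, that face stands 8 ahead of the mouth, so what is under 8 thick fits between. It can be drawn out by 150 more, then it is hard against its stop
- tape_lock: lock slide, a black ledge 18 wide, standing out 7 from the case's front. Origin: middle of its top face, 39 above the case's base when off; axes as the case. Push it down to lock; it stays where left. It moves at about 7 N; after 6.5 to 9.5 (by the wear of the brake) the brake bites and the force climbs steeply: at 13 N it holds well. Pushed less, it slips; over 25 N damages it
- bracket: welded steel L bracket, clamped to the bench (fixed). Origin: on the bench at the upstand's outer face, in line with the tongue's free side; x along the tongue from free end to upstand, z up. Upstand: bar on edge, x -5 to 0, y -70 to 45, 14.5 high. Tongue: x -110 to -5, y 0 to 45, 10 high. Strap clamp on the +y side, to y 100, 42 high. At y below 0 is bare bench: there the tape goes
- upstand_edge (a point): top outer edge of the upstand, in the middle of its free stretch (x = 0, y = -30, z = 14.5 of the bracket); same axes as the bracket
- tongue_end (a point): free end of the tongue, top corner on its free side (x = -110, y = 0, z = 10 of the bracket)
- flange_a: lower of two stacked ring-shaped steel flange plates, 130 across, 14 thick; bystander. Origin: centre of the underside
- flange_b: upper flange plate; bystander. Origin: centre of the underside
- marker: marker pen, 122 long, 18 thick, lying on the bench; bystander. Origin: on the bench under its middle
- square: small steel try square lying flat, stock 75 x 20 x 12, blade 110 x 20; bystander. Origin: underside centre of the stock
There are look-alikes about, which are no part of the job. Of the things like the tape, leave any that is red; of the rest the smaller one is meant.

How it is judged (in metres and radians):
On the way, in this order (a step that is already met when the one before it is completed fails the run):
1. the hook has caught the outer face of the upstand and the blade is coming out under tension, brake off (contact force between tape_blade and bracket above 1.5 N and x of tape_blade in the frame of bracket between -0.003 and 0.003 m and z of tape_blade in the frame of bracket below 0.016 m and distance between tape_blade and tape_mouth above 0.03 m and contact force between tape_lock and tape_blade below 1 N), for 0.2 s.
2. still hooked and under tension, the mouth has been drawn past the tongue's end, brake still off (contact force between tape_blade and bracket above 1.5 N and x of tape_blade in the frame of bracket between -0.003 and 0.003 m and z of tape_blade in the frame of bracket below 0.016 m and x of tape_mouth in the frame of bracket below -0.112 m and contact force between tape_lock and tape_blade below 1 N), for 0.2 s.
At the end, for the whole second after the job is handed in: Tape upright (3.4 deg) and at rest on the bench, parallel to the tongue within 5.7 deg; lock on, its brake biting the blade with over 5 N; hook's inner face within 3 mm of the upstand's outer face, below its top edge; mouth 2 to 45 mm past the tongue's end; blade at rest (contact force between tape_lock and tape_blade above 5 N and x of tape_blade in the frame of bracket between -0.003 and 0.003 m and z of tape_blade in the frame of bracket below 0.0145 m and y of tape_blade in the frame of bracket between -0.07 and 0 m and x of tape_mouth in the frame of bracket between -0.155 and -0.112 m and angle between the x axis of tape and the x axis of bracket, either way round below 0.1 rad and angle between tape's own z axis and vertical below 0.06 rad and height (world z) of tape below 0.003 m and linear speed of each of tape, tape_blade below 0.005 m/s); the robot touches nothing.
It fails at once if the tape is strained: more than 20 N between the tape or its hook and the bracket (contact force between tape and bracket above 20 N).
It fails at once if the lock slide is forced: more than 25 N from the fingers (contact force between the fingers and tape_lock above 25 N).
It fails at once if a bystander is disturbed: a flange plate, the marker or the square moves by more than 15 mm (distance of any of flange_a, flange_b, marker, square from where it was at the start of the episode above 0.015 m).
It also fails if it takes over 54 s, if anything falls off the work surface, if the arm or the gripper's body presses on something with over 40 N, if the wrist force passes 120 N, or if a joint passes its speed limit or range.

## Working session

There is one attempt and no reset: what is moved stays moved. The work goes in short steps, each a Python script; the robot and the scene stay as the last script left them, time stands still between calls to the robot, and variables do not carry over. Pictures are saved under pics/ and viewed, about 8 in all and at most 12, crops included, and the job is handed in when it is done.

```bash
mkdir -p pics; cat > h.py <<'E'
import numpy as np, cv2
from scipy.spatial.transform import Rotation as Rn
from bench import robot
def cam(n):
    d=robot.get_image(n); return d
def rot(d):
    o=np.array(d["orientation"],float)
    return o if o.shape==(3,3) else Rn.from_euler('xyz',o).as_matrix()
def K(d):
    f=d["img"].shape[0]/2/np.tan(np.radians(d["fovy"])/2); return f
def px2w(d,u,v,z):
    f=K(d); p=np.array([(u-d["cx"])/f,(v-d["cy"])/f]); q=p.copy()
    for _ in range(30): q=p/(1+d["k1"]*(q@q))
    r=rot(d)@np.array([q[0],q[1],1]); e=np.array(d["eye"],float)
    return e+r*(z-e[2])/r[2]
def w2px(d,P):
    c=rot(d).T@(np.array(P,float)-np.array(d["eye"])); q=c[:2]/c[2]; q=q*(1+d["k1"]*(q@q))
    return q*K(d)+[d["cx"],d["cy"]]
E
python3 - <<'E'
from h import *
import pickle
D={n:cam(n) for n in("scene","side","wrist")}
pickle.dump(D,open("d0.pkl","wb"))
for n,d in D.items(): print(n,d["fovy"],d["cx"],d["cy"],d["k1"],d["eye"],d["orientation"])
cv2.imwrite("pics/a.png",np.hstack([cv2.resize(D["scene"]["img"],(800,600))]))
cv2.imwrite("pics/b.png",cv2.resize(D["side"]["img"],(800,600)))
print(robot.current_t(),robot.current_eef_rot())
E
```

```text
scene 49.11810703462241 280.6565172070729 208.56235595393568 0.039983279550190674 [1020.36787847  223.87248122  991.22943093] [-2.60984526  0.01323239  1.92915716]
side 46.53534015904828 274.3909568399699 216.8516332094051 -0.1655202729954393 [ -29.33582273 -718.82057275  735.45865105] [-2.20379171  0.02238255 -0.63584086]
wrist 64.4642746052451 285.7507368408466 216.01185739792552 -0.00392250637467384 [158.79937574 532.1421594  384.34509733] [2.85984766e+00 1.66501554e-03 1.13695324e+00]
0.15 [-3.14026846e+00 -2.53040025e-04  2.70878024e+00]
```

View pics/a.png

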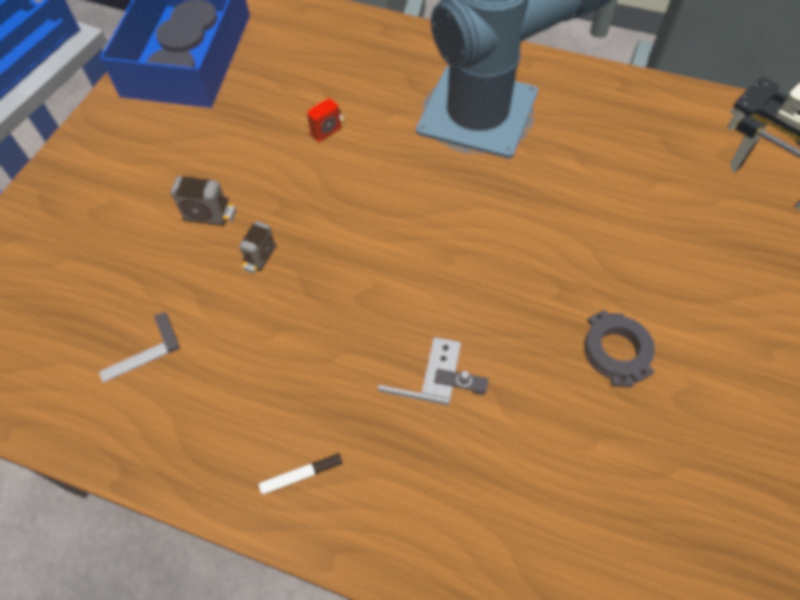

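View pics/b.png

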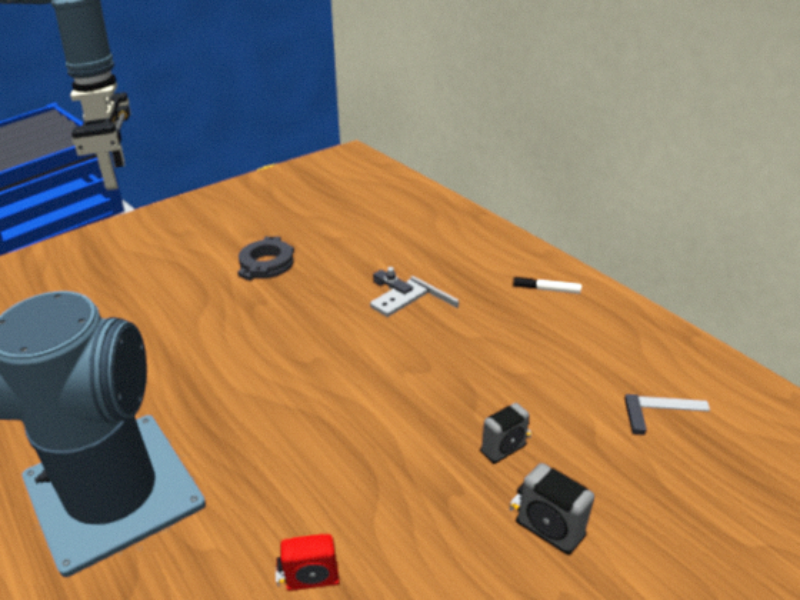

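Three tapes (scene view): red at (323,120) is excluded. The larger grey one is at (203,200) and the smaller grey one at (258,247). The smaller grey one fits, and its mouth points down-left in the scene. I'll confirm it in a crop, together with the bracket.

```bash
python3 - <<'E'
from h import *
import pickle
D=pickle.load(open("d0.pkl","rb")); s=800/560
for n,u,v in (("scene",258,268),("scene",205,222),("scene",378,388),("scene",450,402),("scene",433,338),("side",505,455),("side",458,304),("side",412,280),("side",373,304)):
    print(n,u,v,px2w(D[n],u/s,v/s,0).round())
def crop(n,x0,y0,w,h,W): return cv2.resize(D[n]["img"][y0:y0+h,x0:x0+w],(400,300),interpolation=cv2.INTER_CUBIC)
# native px, 4:3
a=crop("scene",115,115,92,69,400); b=crop("scene",255,225,100,75,400)
c=crop("side",330,275,92,69,400); d=crop("side",250,175,92,69,400)
cv2.imwrite("pics/c.png",np.vstack([np.hstack([a,b]),np.hstack([c,d])]))
E
```

```text
scene 258 268 [ 509. -257.    0.]
scene 205 222 [ 450. -397.    0.]
scene 378 388 [650.  32.   0.]
scene 450 402 [633. 148.   0.]
scene 433 338 [534.  85.   0.]
side 505 455 [ 474. -275.    0.]
side 458 304 [657.  38.   0.]
side 412 280 [639. 151.   0.]
side 373 304 [536. 133.   0.]
```

View pics/c.png

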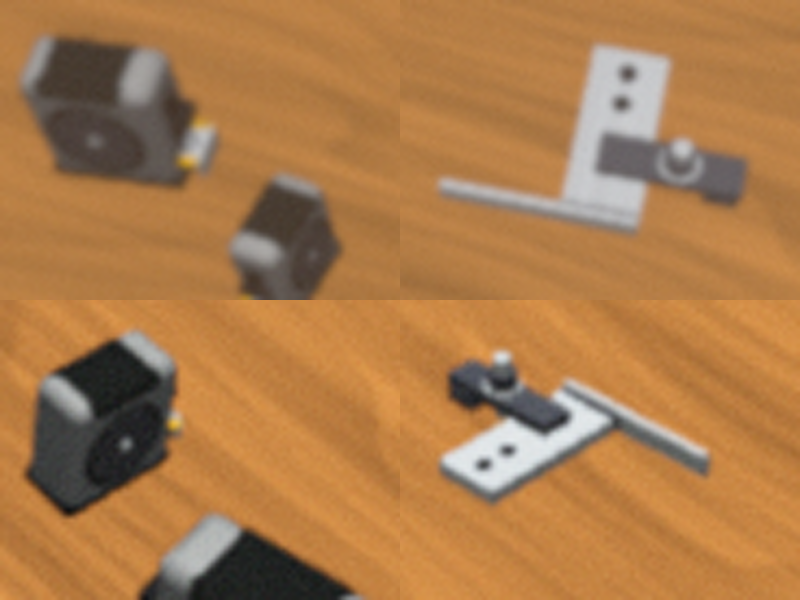

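The smaller grey tape is confirmed at lower right of the top-left crop, near world (485,-265). The bracket's upstand is near x≈645 and its tongue points back to x≈534. Next I'll look at both from the wrist.

```bash
python3 - <<'E'
from h import *
import pickle
W={}
robot.move_ptp([590,65,200],[np.pi,0,1.72]); W["b"]=cam("wrist"); print(robot.current_t())
robot.move_ptp([485,-265,200],[np.pi,0,1.9]); W["t"]=cam("wrist"); print(robot.current_t())
pickle.dump(W,open("d1.pkl","wb"))
for k in W: print(W[k]["eye"],W[k]["orientation"])
cv2.imwrite("pics/d.png",np.hstack([W["b"]["img"][:,80:480],W["t"]["img"][:,80:480]]))
E
```

```text
2.2333
3.5917
[577.09973964 143.46582534 366.5536278 ] [2.85898796e+00 1.46234503e-03 1.49708790e-01]
[ 459.23283048 -190.09034514  366.48824709] [2.85913902e+00 9.32208304e-04 3.28869932e-01]
```

View pics/d.png

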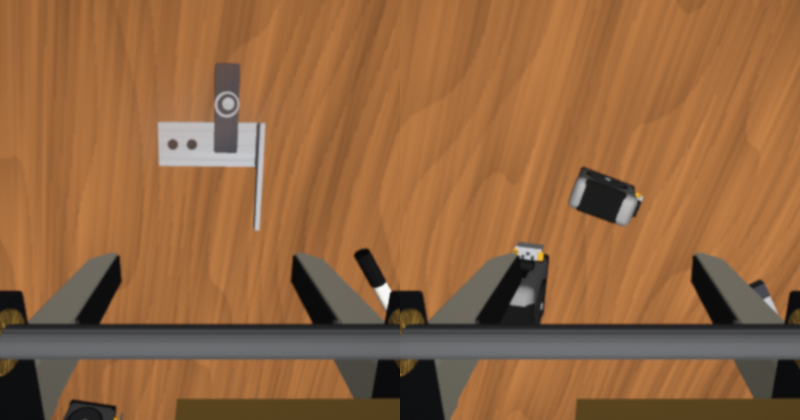

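```bash
python3 - <<'E'
from h import *
import pickle
W=pickle.load(open("d1.pkl","rb")); d=W["b"]; hsv=cv2.cvtColor(d["img"],cv2.COLOR_BGR2HSV)
m=((hsv[...,1]<80)&(hsv[...,2]>70)).astype(np.uint8)
m[235:]=0; m[:110]=0; m[:,:230]=0; m[:,360:]=0
# outer edge of the upstand: rightmost pixel per row
def line(P): 
    vx,vy,x,y=cv2.fitLine(np.float32(P),cv2.DIST_HUBER,0,.01,.01).ravel(); return np.array([vx,vy]),np.array([x,y])
r=np.arange(130,225); E=[px2w(d,np.where(m[i])[0].max()+.5,i,14.5)[:2] for i in r]
u=np.arange(250,320); F=[px2w(d,j,np.where(m[:190,j])[0].max()+.5,10)[:2] for j in u if not 290<j<322]
v=np.arange(128,162); G=[px2w(d,np.where(m[i])[0].min()-.5,i,10)[:2] for i in v]
for P in (E,F,G):
    a,b=line(P); print(a,b,np.degrees(np.arctan2(a[1],a[0])), np.std((np.array(P)-b)@[-a[1],a[0]]))
ys=np.where(m[:,330:350].any(1))[0]; print("upstand rows",ys.min(),ys.max(), px2w(d,338,ys.max()+.5,14.5))
robot.move_ptp([511,-340,160],[np.pi,0,1.9]); t=cam("wrist"); pickle.dump(t,open("d2.pkl","wb")); print(robot.current_t(),t["eye"])
cv2.imwrite("pics/e.png",cv2.resize(t["img"][20:200,170:410],(800,600),interpolation=cv2.INTER_CUBIC))
E
```

```text
[ 0.14111498 -0.9899932 ] [644.9663   93.38725] -81.88763 0.30855146368180686
[0.9934053  0.11465592] [568.9955   93.79741] 6.5837793 0.2777972540267732
[ 0.10936083 -0.9940021 ] [530.09546 112.43001] -83.72153 0.37589765343240333
upstand rows 122 230 [651.92912909  34.38725152  14.5       ]
4.0917 [ 485.32443719 -265.56371268  325.40198638]
```

View pics/e.png

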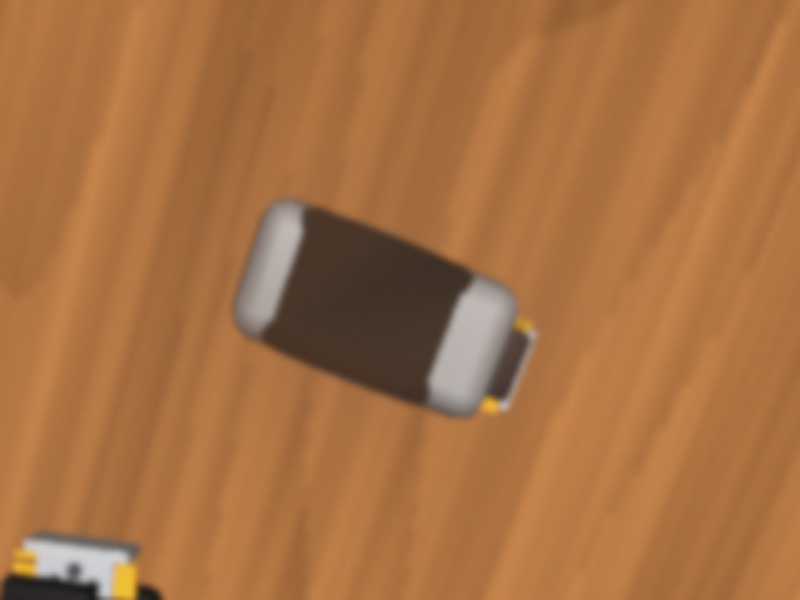

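```bash
python3 - <<'E'
from h import *
import pickle
t=pickle.load(open("d2.pkl","rb")); im=t["img"]; lab=cv2.cvtColor(im,cv2.COLOR_BGR2LAB).astype(int)
m=((lab[...,2]-128)<16).astype(np.uint8); m[:,:225]=0; m[:60]=0; m[155:]=0; m[:,345:]=0
m=cv2.morphologyEx(m,cv2.MORPH_OPEN,cv2.getStructuringElement(cv2.MORPH_ELLIPSE,(29,29)))
c=max(cv2.findContours(m,0,2)[0],key=cv2.contourArea); r=cv2.minAreaRect(c); print(r)
B=np.array([px2w(t,*p,60)[:2] for p in cv2.boxPoints(r)]); print(B.round(1),B.mean(0))
e=[B[(i+1)%4]-B[i] for i in range(4)]; l=max(e,key=np.linalg.norm); l=l*np.sign(l[0])
print([np.linalg.norm(x).round(1) for x in e],np.degrees(np.arctan2(l[1],l[0])))
print("hook px->w", px2w(t,170+518/3.333,20+368/3.333,17))
E
```

```text
((283.883544921875, 113.14383697509766), (85.79116821289062, 43.89043045043945), 20.556045532226562)
[[ 448.4 -277. ]
 [ 450.9 -245.2]
 [ 514.9 -245.9]
 [ 514.4 -278.4]] [ 482.15795882 -261.63324059]
[np.float64(31.9), np.float64(64.0), np.float64(32.5), np.float64(66.1)] -1.252653116445387
hook px->w [ 521.25158654 -262.69619831   17.        ]
```

```bash
cat >> h.py <<'E'
PSI=np.radians(7.6); O=np.array([643.7,102.4])
def bw(x,y,z): # bracket xy of case centre -> TCP target
    c,s=np.cos(PSI),np.sin(PSI); return [O[0]+c*x-s*y,O[1]+s*x+c*y,z]
def wb(p):
    c,s=np.cos(PSI),np.sin(PSI); d=np.array(p[:2])-O; return np.array([c*d[0]+s*d[1],-s*d[0]+c*d[1],p[2]])
E
python3 - <<'E'
from h import *
o=[np.pi,0,np.pi/2+np.radians(-1)]
robot.move_ptp([481.7,-261.8,100],o); robot.move_gripper(1.0)
print(robot.current_contact_force())
print(robot.move_linear([481.7,-261.8,44.5],speed=80,f_stop=8))
robot.move_gripper(0.0); print(robot.current_gripper_width()*93,robot.current_tcp_pos(),robot.current_contact_force())
robot.move_linear([481.7,-261.8,95],speed=80); print(robot.current_contact_force())
P=bw(-58,-35,95); robot.move_ptp(P,[np.pi,0,np.pi/2+PSI]); robot.sleep(.2)
print(robot.current_gripper_width()*93,wb(robot.current_tcp_pos()),robot.current_contact_force(),robot.current_t())
d=cam("wrist"); s=cam("scene"); 
u,v=w2px(s,P).astype(int); a=s["img"][v-60:v+60,u-80:u+80]
u,v=w2px(d,[P[0],P[1],70]).astype(int); b=d["img"][90:390,80:480]
cv2.imwrite("pics/f.png",np.hstack([cv2.resize(a,(400,300),interpolation=2),b]))
E
```

```text
[-0.50839977 -0.1892496  -0.55130273]
False
61.73011024342478 [ 481.81941404 -261.8306449    44.70462143] [0.252142   0.32893447 2.21525281]
[-0.76634266 -0.26794894 -4.5213519 ]
61.71924826111722 [-58.11472188 -36.46800312  95.00789237] [-0.44220004 -0.3498915  -4.45310497] 8.5083
```

View pics/f.png

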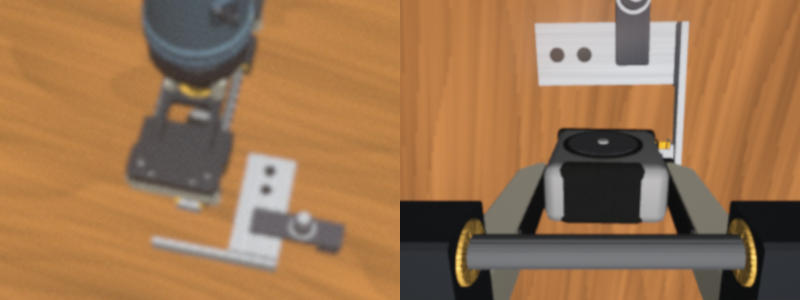

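The case is held upright and level, with the hook pointing at the upstand. Next I'll find the upstand's inner face by touching it gently with the hook's outer face.

```bash
sed -i 's/radians(7.6)/radians(8.0)/' h.py; python3 - <<'E'
from h import *
o=[np.pi,0,np.pi/2+PSI]
robot.move_linear(bw(-58,-35,75),o,speed=60)
print(robot.move_linear(bw(-58,-35,46.5),speed=60,f_stop=4)); robot.sleep(.2)
print(wb(robot.current_tcp_pos()),robot.current_contact_force())
print(robot.move_linear(bw(-38,-35,46.5),speed=8,f_stop=2.5))
p=wb(robot.current_tcp_pos()); print(p,robot.current_contact_force(),robot.current_gripper_width()*93,robot.current_t())
E
```

```text
True
[-59.19990895 -34.76576174  44.68683593] [-0.60146811  0.68768818  5.71357831]
True
[-59.16306768 -34.76522959  44.71092554] [-1.22142142 -0.14887072  3.73128474] 61.97552307087228 10.3833
```

```bash
python3 - <<'E'
from h import *
def st(s): print(s,wb(robot.current_tcp_pos()).round(2),np.round(robot.current_contact_force(),1),np.round(robot.current_eef_rot(),4),robot.current_t())
robot.move_linear(bw(-59,-35,50),speed=30); st("up"); robot.sleep(.3); st("up")
print(np.pi/2+PSI)
robot.move_linear(bw(-59,-35,47.5),speed=10); st("dn"); robot.sleep(.3); st("dn")
E
```

```text
up [-59.46 -34.89  49.47] [-0.3  0.8 -5. ] [-3.1344e+00 -1.4000e-03  1.7104e+00] 10.7333
up [-59.2  -34.93  49.73] [-0.7  0.7 -4.1] [-3.1350e+00 -1.2000e-03  1.7104e+00] 11.0333
1.710422666954443
dn [-59.11 -34.96  47.36] [-0.   0.3 -5.3] [-3.1352e+00 -1.2000e-03  1.7104e+00] 11.4333
dn [-58.96 -35.01  47.54] [-0.6  0.5 -4. ] [-3.1356e+00 -1.1000e-03  1.7104e+00] 11.7333
```

```bash
python3 - <<'E'
from h import *
def st(s): print(s,wb(robot.current_tcp_pos()).round(2),np.round(robot.current_contact_force(),1),robot.current_t())
print(robot.move_linear(bw(-38,-35,47),speed=8,f_stop=3)); st("touch")
robot.sleep(.2); st("touch")
E
```

```text
True
touch [-46.29 -34.73  45.79] [-0.3  0.8 -4.4] 13.4167
touch [-47.06 -34.56  44.99] [-0.8 -0.6 -1.8] 13.6167
```

```bash
python3 - <<'E'
from h import *
robot.move_linear(bw(-50,-35,48),speed=20); robot.sleep(.3)
for x in np.arange(-49,-42.9,.5):
    robot.move_linear(bw(x,-35,48),speed=10); robot.sleep(.1)
    f=robot.current_contact_force(); print(x,wb(robot.current_tcp_pos()).round(2),np.round(f,1))
    if f[0]<-2.2: break
print(robot.current_t())
E
```

```text
-49.0 [-48.99 -34.99  47.97] [-1.  -0.6 -3.6]
-48.5 [-48.52 -35.    47.99] [-0.6 -0.4 -5.1]
-48.0 [-48.01 -35.    47.97] [ 1.   0.4 -3.4]
-47.5 [-47.48 -35.    48.02] [-1.1  0.2 -3.6]
-47.0 [-47.   -35.    47.99] [ 0.1 -0.1 -5.9]
-46.5 [-46.47 -35.01  47.99] [-0.1 -0.  -5.5]
-46.0 [-45.97 -35.    48.  ] [ 1.   1.  -4.8]
-45.5 [-45.5  -34.99  48.  ] [-1.  -0.  -5.7]
-45.0 [-45.1  -34.97  47.96] [-0.1 -0.1 -4.7]
-44.5 [-44.96 -34.98  47.9 ] [-2.4 -0.8 -3.5]
17.775
```

```bash
cat >> h.py <<'E'
O=O+1.4*np.array([np.cos(PSI),np.sin(PSI)])
def st(s): print(s,wb(robot.current_tcp_pos()).round(2),np.round(robot.current_contact_force(),1),round(robot.current_gripper_width()*93,2),robot.current_t())
E
python3 - <<'E'
from h import *
robot.move_linear(bw(-50,-35,48),speed=20)
robot.move_linear(bw(-50,-35,75),speed=60)
robot.move_linear(bw(-37.5,-35,75),speed=40); robot.sleep(.3); st("above")
robot.move_linear(bw(-37.5,-35,62),speed=30); robot.sleep(.2); st("62")
for z in (58,54,51,48.5,46.5,45.3):
    robot.move_linear(bw(-37.5,-35,z),speed=20); robot.sleep(.1); st(z)
    f=robot.current_contact_force()
    if f[2]>0 or np.hypot(*f[:2])>4: break
d=cam("wrist"); cv2.imwrite("pics/g.png",cv2.resize(d["img"][110:310,240:506],(798,600),interpolation=2))
E
```

```text
above [-37.65 -35.01  75.  ] [-0.1  0.3 -3.6] 61.94 19.5
62 [-37.35 -35.04  62.18] [ 0.8  0.8 -4.4] 62.05 20.2833
58 [-37.5  -34.99  57.97] [-0.5 -0.9 -4.6] 61.9 20.7333
54 [-37.52 -34.98  53.96] [ 0.4 -0.1 -5.3] 62.07 21.1833
51 [-37.51 -35.02  50.96] [-0.6  0.3 -4.3] 62.06 21.5833
48.5 [-37.52 -35.    48.46] [ 0.7  0.1 -4.5] 61.81 21.9583
46.5 [-37.52 -35.01  46.46] [ 0.2  0.1 -5.1] 62.07 22.3083
45.3 [-37.51 -35.01  45.28] [ 0.  -0.1 -5.4] 61.9 22.6583
```

View pics/g.png

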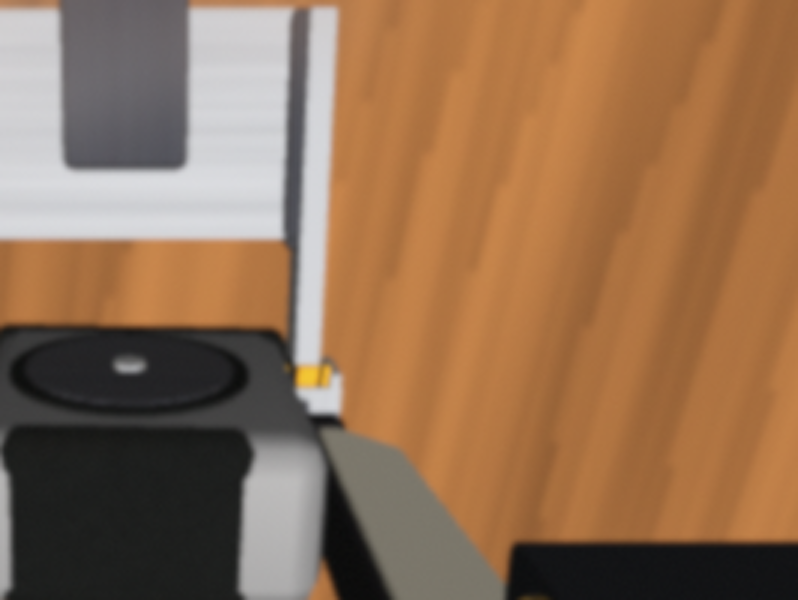

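The hook is beyond the upstand's outer face and the blade lies across it, yellow end at (312,376). Now I'll draw the case back.

```bash
python3 - <<'E'
from h import *
def avg(n=12):
    F=[]
    for _ in range(n): robot.sleep(.02); F.append(robot.current_contact_force())
    return np.mean(F,0).round(2)
print(avg())
robot.move_linear(bw(-75,-35,45.3),speed=25); print(avg(20)); st("75")
robot.move_linear(bw(-163,-35,45.3),speed=35); print(avg(20)); st("163")
robot.move_linear(bw(-163,-35,44.8),speed=10); print(avg()); st("down")
d=cam("wrist"); cv2.imwrite("pics/h.png",cv2.resize(d["img"][100:400,80:560],(800,500),interpolation=2))
E
```

```text
[ 0.06  0.21 -4.43]
[ 2.73  1.59 -3.17]
75 [-74.98 -35.03  45.3 ] [ 3.1  0.6 -2.8] 62.09 24.8917
[ 2.96  2.22 -3.21]
163 [-163.    -35.     45.28] [ 2.4  1.7 -2.8] 61.85 27.8917
[ 2.94  1.86 -1.02]
down [-162.9   -35.03   44.93] [3.  2.1 0.2] 61.7 28.3417
```

View pics/h.png

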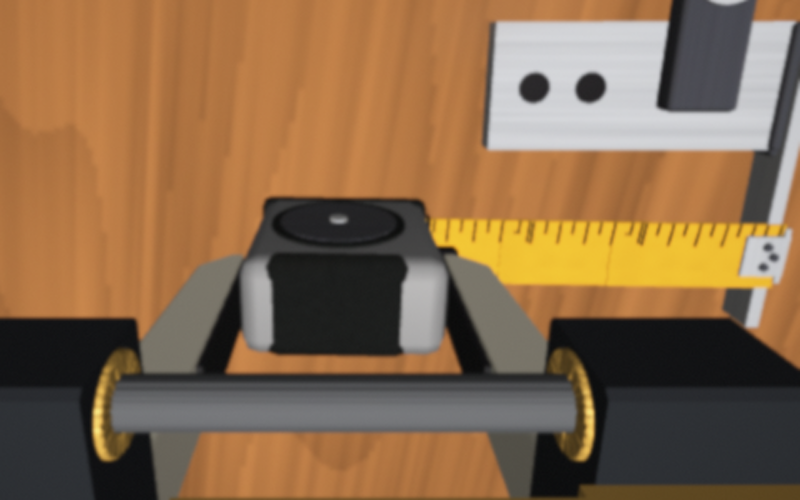

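The tape is hooked, straight, and drawn to about 22 mm past the tongue's end. Next I'll ease the grip and press the lock in small steps.

```bash
python3 - <<'E'
from h import *
def avg(n=5):
    F=[]
    for _ in range(n): robot.sleep(.02); F.append(robot.current_contact_force())
    return np.mean(F,0).round(1)
robot.move_gripper(67/93); st("eased"); print(avg())
robot.move_linear(bw(-163,-35,40.5),speed=15); f0=avg(8); st("40.5"); print(f0)
z=40.5; tail=[]
while z>28.5 and robot.current_t()<46:
    z-=.6 if not tail or tail[-1]<9 else .25
    robot.move_linear(bw(-163,-35,z),speed=6); f=avg(); tail.append(f[2])
    print(round(z,2),round(robot.current_tcp_pos()[2],2),f)
    if f[2]>=14.5: break
st("end")
E
```

```text
eased [-163.55  -35.05   44.6 ] [ 0.9 -0.2 -0. ] 66.9 28.75
[ 0.2 -0.3 -0.5]
40.5 [-162.94  -35.01   40.44] [ 1.6  0.  -1.6] 66.81 29.4
[ 1.4 -0.1 -1.1]
39.9 39.92 [ 1.2  0.1 -0.6]
39.3 39.5 [0.4 0.1 3.3]
38.7 39.02 [-0.7  0.2  4.9]
38.1 38.46 [-0.8  0.6  5.7]
37.5 37.9 [-0.9 -0.1  5.9]
36.9 37.28 [-0.8 -0.   5.7]
36.3 36.69 [-0.8  0.1  6.1]
35.7 36.09 [-0.6  0.1  6.3]
35.1 35.5 [-0.5  0.3  6.1]
34.5 34.87 [-0.7  0.3  5.9]
33.9 34.28 [-0.8 -0.1  6.3]
33.3 33.69 [-0.8  0.1  5.8]
32.7 33.09 [-1.3  0.4  5.7]
32.1 32.48 [-0.7  0.2  6.1]
31.5 31.88 [-0.9  0.1  6.2]
30.9 31.33 [-1.1  0.2  6.7]
30.3 30.82 [-1.4  0.3  6.9]
29.7 30.28 [-1.6 -0.1  8.1]
29.1 29.78 [-2.3  0.2  9. ]
28.85 29.6 [-2.   0.2  9.7]
28.6 29.43 [-2.7  0.2 10.5]
28.35 29.24 [-2.7 -0.1 11.3]
end [-162.9   -35.01   29.24] [-2.4  0.  11.5] 67.17 36.7333
```

```bash
python3 - <<'E'
from h import *
def avg(n=5):
    F=[]
    for _ in range(n): robot.sleep(.02); F.append(robot.current_contact_force())
    return np.mean(F,0).round(1)
z=28.35
while z>26 and robot.current_t()<43:
    z-=.3; robot.move_linear(bw(-163,-35,z),speed=6); f=avg(); print(round(z,2),round(robot.current_tcp_pos()[2],2),f)
    if f[2]>=14.3: break
st("end"); d=cam("wrist"); s=cam("side")
u,v=w2px(s,bw(-150,-35,30)).astype(int)
a=cv2.resize(s["img"][v-60:v+60,u-80:u+80],(400,300),interpolation=2)
cv2.imwrite("pics/i.png",np.hstack([a,cv2.resize(d["img"][100:400,80:480],(400,300))]))
E
```

```text
28.05 28.95 [-2.9  0.1 11.9]
27.75 28.69 [-3.1  0.2 11.8]
27.45 28.44 [-2.9  0.4 12.3]
27.15 28.19 [-3.1  0.2 12.9]
26.85 27.95 [-3.7  0.1 13. ]
26.55 27.67 [-3.9  0.1 13.5]
26.25 27.44 [-3.8  0.4 14.1]
25.95 27.18 [-4.2  0.3 14.4]
end [-162.92  -35.05   27.18] [-4.1  0.4 14.8] 66.94 39.4
```

View pics/i.png

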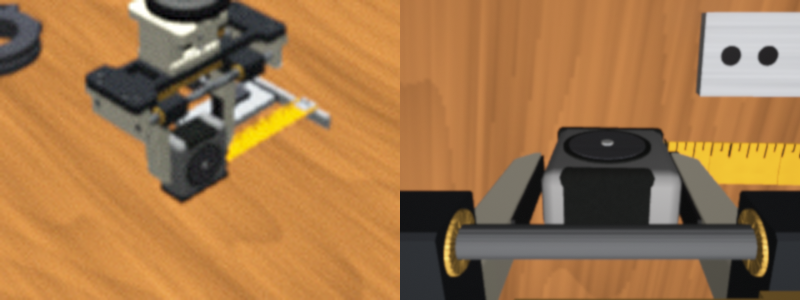

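The brake is biting, with about 15 N on the lock. Now I'll unload, open both fingers away, rise and check.

```bash
python3 - <<'E'
from h import *
robot.move_linear(bw(-163,-35,33),speed=15); st("up")
robot.move_gripper(1.0); st("open")
robot.move_linear(bw(-163,-35,110),speed=80)
# camera above the mouth
robot.move_ptp(bw(-110,-100,150),[np.pi,0,np.pi/2+PSI]); robot.sleep(.2); st("look")
d=cam("wrist"); import pickle; pickle.dump(d,open("d3.pkl","wb")); print(d["eye"])
s=cam("side"); u,v=w2px(s,bw(-150,-35,30)).astype(int)
a=cv2.resize(s["img"][v-50:v+50,u-40:u+80],(360,300),interpolation=2)
cv2.imwrite("pics/j.png",np.hstack([a,d["img"][0:300,100:540]]))
E
```

```text
up [-162.98  -34.98   32.97] [0.9 0.3 0.9] 67.19 40.1167
open [-163.05  -34.97   32.98] [0.2 0.2 0.2] 93.25 40.7583
look [-111.29  -98.84  148.99] [-0.   0.4  0.2] 92.83 42.5333
[537.20229073  66.62445099 315.4679195 ]
```

View pics/j.png

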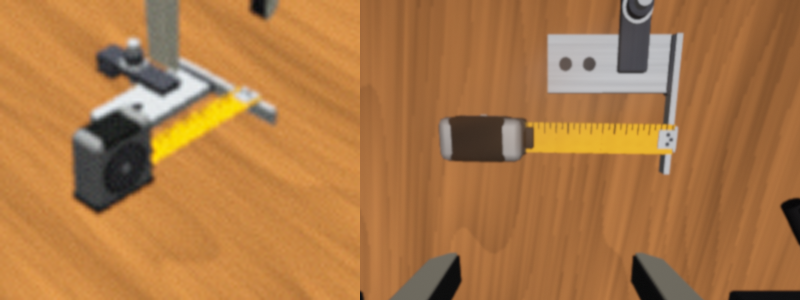

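```bash
python3 - <<'E'
from h import *
import pickle
d0=pickle.load(open("d3.pkl","rb")); robot.sleep(1); d=cam("wrist")
g=lambda i:np.float64(cv2.cvtColor(i["img"][105:170,190:430],cv2.COLOR_BGR2GRAY))
print("shift",cv2.phaseCorrelate(g(d0),g(d)))
hsv=cv2.cvtColor(d["img"],cv2.COLOR_BGR2HSV); m=((hsv[...,1]>190)&(hsv[...,0]>20)&(hsv[...,0]<32)).astype(np.uint8); m[:,:200]=0;m[200:]=0
c=max(cv2.findContours(m,0,2)[0],key=cv2.contourArea); B=np.array([px2w(d,*p,17)[:2] for p in cv2.boxPoints(cv2.minAreaRect(c))])
print([wb([*b,17]).round(1) for b in B])
print(wb(px2w(d,100+522-360,138,60)), robot.current_t())
robot.hand_in(); print(robot.current_t())
E
```

```text
shift ((-1.9365411251086613, -1.2817625392203382), 0.8290244443016866)
[array([-123.6,  -47.1,   17. ]), array([-122.9,  -23.6,   17. ]), array([ -6. , -25.2,  17. ]), array([ -4. , -48.8,  17. ])]
[-129.13394446  -35.12771563   60.        ] 43.6833
the job is handed in; nothing more can be done
the job is handed in; nothing more can be done
```

The job is handed in. The tape was left hooked, drawn out and locked beside the tongue, with the robot clear of everything. No verdict was reported. The last clock reading, just before handing in, was 43.7 s against the 54 s limit.

**What I did:**
- I took the smaller grey tape; the red one and the larger grey one were left alone.
- I found the upstand by touching its inner face with the hook, which corrected my camera estimate by 1.4 mm.
- I lowered the hook over the outer face and drew the case back about 125 mm. The pull on the tool was about 3 to 3.5 N, which fits the blade's spring.
- I eased the grip and pressed the lock slide in small steps until it read about 15 N, below the 25 N limit. Then I unloaded, opened the fingers and withdrew.

**What the last checks showed:**
- **Hook:** the last picture shows it on the upstand.
- **Mouth:** the front of the case is at about x = -129 mm in the bracket frame, roughly 19 mm past the tongue's end.
- **Alignment:** the blade lies within about 1° of the tongue.
- **Position:** the case is at about y = -35 mm, upright on the bench.

**What disagreed or was not checked:**
- The two final pictures, about 1 s apart, showed a shift of (-1.9, -1.3) pixels. I put this down to the arm still settling (it was 1.3 mm off its target at the first picture), but I did not prove the tape was still.
- The fingers travelled about 12 mm while pressing the lock, more than the stated 6.5 to 9.5 mm. The force climbed gently rather than steeply, and a rearward force on the tool of up to about 4 N went unexplained.
- I did not measure the bystanders again; none of my moves went near them at bench height.

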